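Find the parts case with the loose part

TASK

First press the lids of all three parts cases fully down while the cases stand on the dark mat. Then lift the cases one by one and shake or rock them end to end in the air until you find the one in which something rattles; any that does not rattle goes back standing on the mat with its lid still shut. Finish holding the rattling case in the gripper, level and still, more than 10 cm above the white hand-over pad at the far side of the bench with the middle of the case over the pad: do not put it down or let go. Leave the other things on the bench alone.

Things in the scene. Friction and masses are not known exactly. Their poses are not given: they have to be found in the camera images.
- case_left: Left (+y) of three identical sealed cases on the mat, parallel to it, 125 mm apart along its y. Grey box 120 (own x) x 54 (own y) x 46 mm tall; pale lid inset on top, 116 x 48 mm, its top 54 mm above the underside when home. Origin: centre of underside, z up. Grip it below the lid across the 54 mm width. About 0.42 kg: shell and lid 0.23, contents 0.19.
- case_middle: Middle case, same make as the left one. In two of the cases the contents are packed tight. In one, which may be any of the three, they are a loose 36 mm metal ball, 190 g, in a space 112 x 46 x 38 mm. Nothing shows outside. Held level it mostly stays where it lies; tilt the case endways 0.25 rad or more, or jerk it lengthwise, and it rolls to an end wall.
- case_right: Right (-y) case, same make as the left one. In the rattling case the ball runs up to 38 mm either side of the middle along the case's x and knocks on the end walls. Rocked 0.4 rad to one end and brought level it stays near that end; so the moment about the case's y, read level after rocking each way, differs by about 0.13 N m, against nearly none for a packed case.
- case_left_lid (a joint): How far the lid of the left case stands proud of fully home, in m: 0 = fully home, 0.006 = the highest. It starts 3 to 6 mm proud and slides straight down when pushed on top near its middle with about 6 N or more (10 N is ample), and stays where it is left.
- case_middle_lid (a joint): How far the lid of the middle case stands proud of fully home, in m: 0 = fully home, 0.006 = the highest. It starts 3 to 6 mm proud and slides straight down when pushed on top near its middle with about 6 N or more (10 N is ample), and stays where it is left.
- case_right_lid (a joint): How far the lid of the right case stands proud of fully home, in m: 0 = fully home, 0.006 = the highest. It starts 3 to 6 mm proud and slides straight down when pushed on top near its middle with about 6 N or more (10 N is ample), and stays where it is left.
- mat: Fixed dark rubber bench mat, 170 mm (x) by 400 mm (y), 4 mm thick, lying on the bench; its top is the surface the cases stand on. Origin: centre of its underside; x points away from the robot, y along the row of cases, z up.
- pad: Fixed flat white hand-over pad with a grey border, 100 mm (x) by 160 mm (y), 4 mm thick, at the far side of the bench. Origin: centre of its underside; z up.
- can: Bystander: metal bottle with red cap, 66 mm diameter, 170 mm tall, standing left of the mat. Origin: centre of its underside.
- tape: Bystander: roll of black tape lying flat, 100 mm diameter, 19 mm high, right of the pad. Origin: centre of its underside.
- jar: Bystander: white jar with black cap, 52 mm diameter, 60 mm tall, right of the mat. Origin: centre of its underside.
- driver: Bystander: yellow-handled screwdriver lying on the bench, left of the pad. Origin: its underside, near its middle.
There are look-alikes about, which are no part of the job. What is shaped like the case_left but pink or turquoise is not meant.

How it is judged:
On the way, in this order (a step that is already met when the one before it is completed fails the run):
1. all three lids are pressed fully home (within 1.5 mm) while the cases stand on the mat (value of joint each of case_left_lid, case_middle_lid, case_right_lid below 0.0015 m and height (world z) of each of case_left, case_middle, case_right below 0.01 m), for 0.2 s.
2. the rattling case, lifted in the gripper, is shaken or rocked so that its loose part runs to an end (over 28 mm from the middle) (((distance between loose_part_c0 and case_left below 0.075 m and height (world z) of case_left above 0.025 m and contact force between case_left and the fingers above 2 N and (x of loose_part_c0 in the frame of case_left above 0.028 m or x of loose_part_c0 in the frame of case_left below -0.028 m)) or (distance between loose_part_c0 and case_middle below 0.075 m and height (world z) of case_middle above 0.025 m and contact force between case_middle and the fingers above 2 N and (x of loose_part_c0 in the frame of case_middle above 0.028 m or x of loose_part_c0 in the frame of case_middle below -0.028 m)) or (distance between loose_part_c0 and case_right below 0.075 m and height (world z) of case_right above 0.025 m and contact force between case_right and the fingers above 2 N and (x of loose_part_c0 in the frame of case_right above 0.028 m or x of loose_part_c0 in the frame of case_right below -0.028 m)))), for 0.02 s.
At the end, for the whole second after the job is handed in: The case with the loose part is held in the fingers, its underside more than 90 mm above the bench, level within 0.2 rad and still, its centre over the pad; the other two stand released and at rest on the mat; all lids are home within 1.5 mm (value of joint each of case_left_lid, case_middle_lid, case_right_lid below 0.0015 m and ((distance between loose_part_c0 and case_left below 0.075 m and height (world z) of case_left above 0.09 m and angle between case_left's own z axis and vertical below 0.2 rad and linear speed of case_left below 0.05 m/s and contact force between case_left and the fingers above 2 N and x of case_left in the frame of pad between -0.05 and 0.05 m and y of case_left in the frame of pad between -0.08 and 0.08 m and (height (world z) of case_middle between 0.001 and 0.008 m and angle between case_middle's own z axis and vertical below 0.08 rad and linear speed of case_middle below 0.03 m/s and contact force between case_middle and the fingers below 0.1 N and x of case_middle in the frame of mat between -0.085 and 0.085 m and y of case_middle in the frame of mat between -0.2 and 0.2 m) and (height (world z) of case_right between 0.001 and 0.008 m and angle between case_right's own z axis and vertical below 0.08 rad and linear speed of case_right below 0.03 m/s and contact force between case_right and the fingers below 0.1 N and x of case_right in the frame of mat between -0.085 and 0.085 m and y of case_right in the frame of mat between -0.2 and 0.2 m)) or (distance between loose_part_c0 and case_middle below 0.075 m and height (world z) of case_middle above 0.09 m and angle between case_middle's own z axis and vertical below 0.2 rad and linear speed of case_middle below 0.05 m/s and contact force between case_middle and the fingers above 2 N and x of case_middle in the frame of pad between -0.05 and 0.05 m and y of case_middle in the frame of pad between -0.08 and 0.08 m and (height (world z) of case_left between 0.001 and 0.008 m and angle between case_left's own z axis and vertical below 0.08 rad and linear speed of case_left below 0.03 m/s and contact force between case_left and the fingers below 0.1 N and x of case_left in the frame of mat between -0.085 and 0.085 m and y of case_left in the frame of mat between -0.2 and 0.2 m) and (height (world z) of case_right between 0.001 and 0.008 m and angle between case_right's own z axis and vertical below 0.08 rad and linear speed of case_right below 0.03 m/s and contact force between case_right and the fingers below 0.1 N and x of case_right in the frame of mat between -0.085 and 0.085 m and y of case_right in the frame of mat between -0.2 and 0.2 m)) or (distance between loose_part_c0 and case_right below 0.075 m and height (world z) of case_right above 0.09 m and angle between case_right's own z axis and vertical below 0.2 rad and linear speed of case_right below 0.05 m/s and contact force between case_right and the fingers above 2 N and x of case_right in the frame of pad between -0.05 and 0.05 m and y of case_right in the frame of pad between -0.08 and 0.08 m and (height (world z) of case_left between 0.001 and 0.008 m and angle between case_left's own z axis and vertical below 0.08 rad and linear speed of case_left below 0.03 m/s and contact force between case_left and the fingers below 0.1 N and x of case_left in the frame of mat between -0.085 and 0.085 m and y of case_left in the frame of mat between -0.2 and 0.2 m) and (height (world z) of case_middle between 0.001 and 0.008 m and angle between case_middle's own z axis and vertical below 0.08 rad and linear speed of case_middle below 0.03 m/s and contact force between case_middle and the fingers below 0.1 N and x of case_middle in the frame of mat between -0.085 and 0.085 m and y of case_middle in the frame of mat between -0.2 and 0.2 m)))); the arm keeps its last pose, push and grip.
It fails at once if a bystander is moved by more than 20 mm (distance of any of can, tape, jar, driver from where it was at the start of the episode above 0.02 m).
It fails at once if a case is lifted before its lid is home ((height (world z) of case_left above 0.02 m and value of joint case_left_lid above 0.0025 m) or (height (world z) of case_middle above 0.02 m and value of joint case_middle_lid above 0.0025 m) or (height (world z) of case_right above 0.02 m and value of joint case_right_lid above 0.0025 m)).
It also fails if it takes over 72 s, if anything falls off the work surface, if the arm or the gripper's body presses on something with over 40 N, if the wrist force passes 120 N, or if a joint passes its speed limit or range.

ROBOT

A 7-joint arm with a two-finger parallel gripper is mounted at the origin on the work surface. World frame = base frame: x ahead of the robot, y to its left, z up, the work surface at z = 0. Lengths are in m, angles in rad, forces in N, time in s.
With the tool pointing down it reaches from about 0.4 to 0.9 m from the base axis. Payload 5.6 kg.
Tool frame: the origin (TCP) lies midway between the tips of the shut fingers; the grasp point (between the pads) lies 19 mm behind it; z points along the fingers, y is the line along which they close (so a half turn about z gives the same grasp; the last joint's range is limited). The gripper opens to 92 mm and grips with 3 to 60 N. Pads are 20 mm wide; open, the fingers measure 128 mm over their backs; the gripper's body (75 mm by 189 mm) begins 69 mm behind the grasp point.
Start: joints at [1.068, 0.468, -0.012, 1.603, 0.006, 1.071, -0.056], TCP at [0.288, -0.583, 0.215] pointing down, gripper open.
Joint ranges: [-2.53, 2.53], [-0.31, 2.02], [-1.57, 1.55], [0.28, 2.44], [-1.29, 4.43], [0.15, 1.84], [-2.92, 2.92]. Speed limits (rad/s): [2.57, 2.57, 3.14, 3.14, 3.14, 3.14, 3.14].

INTERFACE

Orientations are given as a 3x3 rotation matrix whose columns are the frame's x, y, z axes.
In Python, from station import env, effector, solver, viewer, workorder, search_frame, tip_of gives the robot as it stands. Calls block until the motion is done:
- env.reach(position, orientation): joint-space move of the TCP to a pose.
- env.movel(position, frame=None, rate=0.15): straight line of the TCP; frame=None keeps the orientation; rate is the mean speed in m/s.
- env.goto_joints(angles): joint-space move.
- effector.release() and effector.grasp(squeeze=None): open the fingers fully, or close them until they stop; squeeze is the grip in N (None keeps the last).
- env.pause(seconds).
- solver.inverse_kinematics(position, orientation): joint angles nearest the present ones, or None.
- env.sense(): the state.
- viewer.read_camera(name): name is "scene" or "side" or "wrist"; returns (picture, depth): 400x640x3 uint8, red, green, blue; 400x640 float32, m along the optical axis (not along the pixel's ray), 0 where there is no reading.
- viewer.camera_info(name): a dict with "intrinsics" (3x3 intrinsics, pixels), "eye" and "rotation" of the camera in the world; the wrist camera has in their place "T_tool_cam" (4x4, takes a point from camera to tool coordinates, whose origin is the TCP and whose axes are the flange's). Camera axes: x right, y up, looking along -z (the intrinsics and any distortion apply to the point x, -y, -z); pixel columns grow to the right and rows downward; lengths in m; the calibration is good to about 2 mm. The wrist camera is an equidistant fisheye: a pixel r from the principal point sees the ray r / f radians off the axis. A picture is of the moment at which its call begins: read the wrist's pose just before it. camera_info takes no time and is no camera call.
A pose or a line that the arm cannot do raises env.PlanningError and nothing moves.
- workorder.finish_job(): hands the job in; it is judged then, once.
Trained networks look in the newest picture that a camera, given by its name, has taken for a name from the list of things; names that differ only in an ending like _2 or _b are one class to them, and where a whole thing is asked for, a point or a joint stands for the part that bears it (a point fixed in the world has none). Each returns a list of dicts, best first, with "score" (0 to 1); they miss things now and then, are a little off and sometimes report something else, mostly with a low value. They report only what shows in the picture. A call takes as long as a camera call. They do not tell look-alikes from the thing itself.
- search_frame(camera, name): "at" ([x, y, z] in m, in world coordinates, good to about 4 mm: the middle of the surface that is visible of it).
- tip_of(camera, name): "at" ([x, y, z] in m, in world coordinates, good to about 4 mm: a listed point, or the origin of a listed thing).
The state is a dict: "t": time; "joint_positions": joint angles; "joint_velocities": joint speeds; "tau": joint torques, N m; "ee_pos": TCP position; "tcp_rot": TCP orientation; "wrist_force": force on the tool from outside, world axes, zero at the start; "moment": the same for the moment, N m; "gripper_width": finger opening in m; "grasp_force": force on a finger pad.
Only numpy, scipy, OpenCV 4.12 (cv2) and the standard library are available. Lean on these libraries where they do the work, as an engineer would, in place of code of your own. Each camera call takes 0.05 s, during which the arm holds its last target. There are 200 camera calls.

## Working session

There is one attempt and no reset: what is moved stays moved. The work goes in short steps, each a Python script; the robot and the scene stay as the last script left them, time stands still between calls to the robot, and variables do not carry over. Pictures are saved under pics/ and viewed, at most 10 in all, crops included, and the job is handed in when it is done.

```bash
mkdir -p pics; python3 - <<'E'
from station import env, viewer, search_frame, tip_of
import cv2, numpy as np
for c in ["scene","side"]:
    p,d=viewer.read_camera(c); cv2.imwrite(f"pics/{c}0.png",p[:,:,::-1]); np.savez(f"{c}0.npz",p=p,d=d)
    i=viewer.camera_info(c); print(c,{k:np.round(v,3).tolist() if not isinstance(v,str) else v for k,v in i.items()})
    for n in ["case_left","mat","pad","can","tape","jar","driver"]:
        print(n,[(np.round(x["at"],3).tolist(),round(x["score"],2)) for x in tip_of(c,n)])
s=env.sense();print(s)
E
```

```text
scene {'intrinsics': [[400.985, 0.0, 322.628], [0.0, 400.985, 202.19], [0.0, 0.0, 1.0]], 'eye': [0.791, -0.58, 0.828], 'rotation': [[0.875, -0.363, 0.321], [0.485, 0.651, -0.584], [0.003, 0.666, 0.746]]}
case_left [([0.453, 0.15, 0.006], 0.88), ([0.261, -0.248, -0.001], 0.66), ([0.252, 0.326, 0.004], 0.61), ([0.476, -0.098, 0.004], 0.38)]
mat [([0.462, 0.022, 0.001], 0.56)]
pad [([0.695, 0.0, 0.002], 0.91)]
can [([0.501, 0.391, 0.002], 0.64)]
tape [([0.661, -0.361, 0.001], 0.56)]
jar [([0.449, -0.38, -0.0], 0.83), ([0.473, -0.1, 0.004], 0.54)]
driver [([0.686, 0.35, 0.004], 0.66)]
side {'intrinsics': [[415.221, 0.0, 312.055], [0.0, 415.221, 198.255], [0.0, 0.0, 1.0]], 'eye': [0.231, 0.754, 1.021], 'rotation': [[-0.942, 0.265, -0.205], [-0.334, -0.73, 0.596], [0.008, 0.63, 0.777]]}
case_left [([0.254, 0.321, -0.001], 0.96), ([0.264, -0.246, 0.004], 0.74)]
mat [([0.465, 0.028, 0.003], 0.83)]
pad [([0.693, -0.0, 0.001], 0.59)]
can [([0.5, 0.394, 0.001], 0.96)]
tape [([0.662, -0.362, 0.001], 0.76)]
jar [([0.448, -0.38, 0.002], 0.75)]
driver [([0.687, 0.348, -0.002], 0.73)]
{'t': 0.8, 'joint_positions': array([ 1.06799269,  0.46750239, -0.01161624,  1.6026695 ,  0.00598087,
        1.07137702, -0.05632337]), 'joint_velocities': array([ 0.00153933, -0.00045549, -0.00146342, -0.00220132,  0.00103773,
        0.0004992 , -0.00220876]), 'tau': array([-6.55716449e-04, -5.20356131e+01, -1.26875305e-02, -2.44043952e+01,
       -5.65870630e-02,  1.11577398e-02,  2.78752475e-05]), 'ee_pos': array([ 0.28844151, -0.5825299 ,  0.21460346]), 'tcp_rot': array([[ 8.96179391e-01,  4.43691896e-01,  2.49818140e-05],
       [ 4.43691897e-01, -8.96179388e-01, -7.59158851e-05],
       [-1.12950763e-05,  7.91184801e-05, -9.99999997e-01]]), 'wrist_force': array([0.35381966, 0.02188729, 1.23349846]), 'moment': array([0.02078354, 0.00632268, 0.02846828]), 'grasp_force': 0.0, 'gripper_width': 0.09157354701724905}
```

View pics/scene0.png

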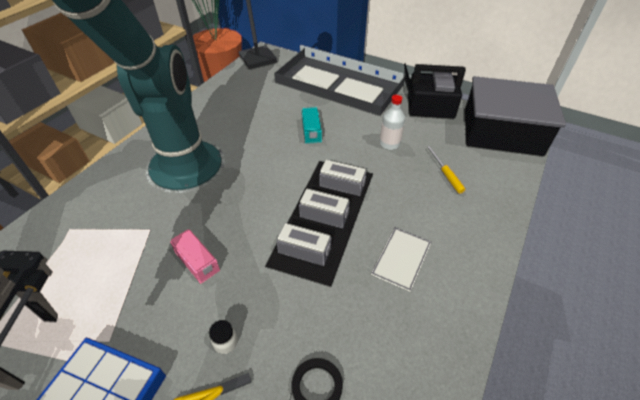

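View pics/side0.png

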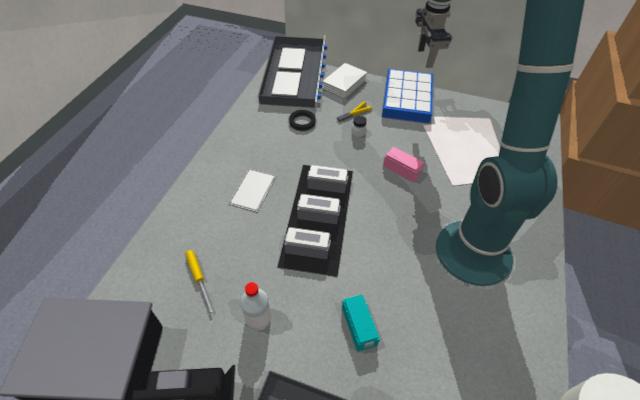

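The scene picture shows three grey cases with pale lids on the dark mat, at about (342,175), (323,208) and (302,243). The look-alikes are pink at (195,255) and turquoise at (312,125), both off the mat. The three grey ones fit the description. Next I'll get their precise poses from depth and check them in an enlarged crop.

```bash
cat > h.py <<'E'
from station import env, effector, solver, viewer, workorder, search_frame, tip_of
import numpy as np, cv2
def cloud(c,d):
    i=viewer.camera_info(c);K=np.array(i["intrinsics"])
    v,u=np.mgrid[:d.shape[0],:d.shape[1]]
    P=np.stack([(u-K[0,2])/K[0,0]*d,-(v-K[1,2])/K[1,1]*d,-d],-1)
    W=P@np.array(i["rotation"]).T+np.array(i["eye"]); W[d==0]=np.nan
    return W
E
python3 - <<'E'
from h import *
for c in ["scene","side"]:
    f=np.load(c+"0.npz");W=cloud(c,f["d"])
    with np.errstate(invalid="ignore"):
        m=(W[...,2]>.05)&(W[...,2]<.07)&(abs(W[...,0]-.46)<.1)&(abs(W[...,1]-.025)<.22)
    n,l,_,_=cv2.connectedComponentsWithStats(m.astype(np.uint8))
    for k in range(1,n):
        q=W[l==k]
        if len(q)<150: continue
        r=cv2.minAreaRect((q[:,:2]*1000).astype(np.float32))
        print(c,len(q),np.round(r[0],1),np.round(r[1],1),round(r[2],1),"z",np.round(np.percentile(q[:,2],[10,50,90]),4),"uv",np.argwhere(l==k).mean(0)[::-1].round())
p=np.load("scene0.npz")["p"]
cv2.imwrite("pics/crop.png",cv2.resize(p[90:290,150:390,::-1],None,fx=3,fy=3,interpolation=3))
E
```

```text
scene 673 [453.8 149.3] [122.7  54.6] 10.0 z [0.0522 0.0629 0.0651] uv [343. 172.]
scene 823 [463.8  25.1] [120.7  55.7] 10.4 z [0.0524 0.0636 0.0658] uv [324. 203.]
scene 983 [ 475.3 -101. ] [123.9  53.6] 10.1 z [0.0522 0.0619 0.0641] uv [304. 239.]
side 503 [471.5 -94.4] [121.3  56. ] 9.5 z [0.0545 0.061  0.0637] uv [328. 174.]
side 601 [458.5  30.8] [122.5  56. ] 9.6 z [0.0551 0.0625 0.0651] uv [319. 204.]
side 719 [448.1 154.2] [117.7  53.7] 9.3 z [0.0544 0.0618 0.0644] uv [308. 238.]
```

View pics/crop.png

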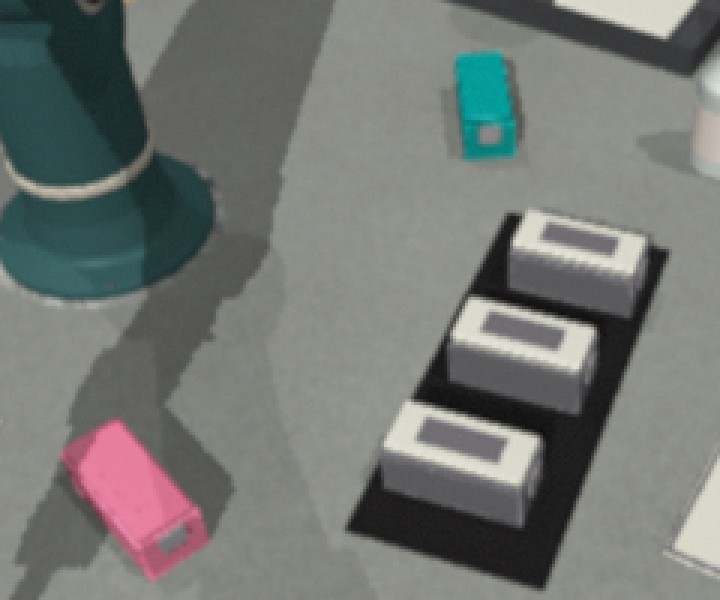

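The crop confirms it: three grey, pale-lidded cases stand on the mat, and the pink and turquoise ones are off it. The two camera estimates differ by about 5 mm, so I'll check from above with the wrist camera on the way to pressing.

```bash
cat >> h.py <<'E'
def Rd(yaw,pitch=0):   # tool down, tool x along case x; pitch about case y
    c,s=np.cos(yaw),np.sin(yaw); Z=np.array([[c,-s,0],[s,c,0],[0,0,1]])
    cp,sp=np.cos(pitch),np.sin(pitch); P=np.array([[cp,0,sp],[0,1,0],[-sp,0,cp]])
    return Z@P@np.diag([1.,-1,-1])
def wrist():
    s=env.sense(); p,d=viewer.read_camera("wrist"); i=viewer.camera_info("wrist")
    K=np.array(i["intrinsics"]);T=np.array(i["T_tool_cam"])
    v,u=np.mgrid[:400,:640]; a=(u-K[0,2])/K[0,0]; b=(v-K[1,2])/K[1,1]
    th=np.hypot(a,b); k=np.tan(np.minimum(th,1.4))/np.maximum(th,1e-9)
    P=np.stack([a*k*d,-b*k*d,-d],-1)@T[:3,:3].T+T[:3,3]
    W=P@s["tcp_rot"].T+s["ee_pos"]; W[(d==0)|(th>1.3)]=np.nan
    return p,d,W
def lids(W,lo,hi=.07,area=((.36,.56),(-.2,.25))):
    with np.errstate(invalid="ignore"):
        m=(W[...,2]>lo)&(W[...,2]<hi)&(W[...,0]>area[0][0])&(W[...,0]<area[0][1])&(W[...,1]>area[1][0])&(W[...,1]<area[1][1])
    n,l,_,_=cv2.connectedComponentsWithStats(m.astype(np.uint8)); out=[]
    for k in range(1,n):
        q=W[l==k]
        if len(q)>150:
            r=cv2.minAreaRect((q[:,:2]*1000).astype(np.float32)); pc=np.linalg.svd(q[:,:2]-q[:,:2].mean(0),full_matrices=False)[2][0]
            out.append(1); print(len(q),"rect",np.round(r[0],1),np.round(r[1],1),round(r[2],1),"mean",(q[:,:2].mean(0)*1000).round(1),"pca",round(np.degrees(np.arctan(pc[1]/pc[0])),1),"z",np.round(np.percentile(q[:,2],[10,50,90]),4))
E
python3 - <<'E'
from h import *
for c in ["scene","side"]:
    print(c); lids(cloud(c,np.load(c+"0.npz")["d"]),.0585)
effector.grasp(10)
env.reach([.40,.028,.30],Rd(.12))
p,d,W=wrist(); cv2.imwrite("pics/w0.png",p[:,:,::-1]); np.savez("w0.npz",p=p,d=d,W=W)
print("wrist"); lids(W,.0585); s=env.sense(); print(s["t"],s["gripper_width"],s["ee_pos"],s["wrist_force"])
E
```

```text
scene
547 rect [452.4 150.3] [116.   51.5] 10.7 mean [453.5 148.3] pca 9.9 z [0.0613 0.0633 0.0652]
674 rect [461.7  25.3] [116.7  50.9] 10.2 mean [463.8  23.3] pca 9.6 z [0.0619 0.0641 0.066 ]
817 rect [475.1 -99.4] [115.3  50.1] 9.8 mean [ 476.5 -100.5] pca 10.1 z [0.0603 0.0624 0.0642]
side
406 rect [471.  -96.4] [115.7  52.4] 10.5 mean [470.1 -95.7] pca 10.0 z [0.0596 0.0616 0.0639]
522 rect [458.4  28.6] [116.   51.8] 9.6 mean [457.8  29.1] pca 9.7 z [0.0603 0.0629 0.0653]
617 rect [448.7 152.9] [115.9  51.1] 9.5 mean [448.6 153.9] pca 10.0 z [0.0598 0.0622 0.0646]
wrist
2870 rect [453.4 151.8] [116.2  49.3] 10.3 mean [453.1 150.7] pca 10.4 z [0.0604 0.0615 0.0627]
3155 rect [463.1  26.7] [115.7  49. ] 10.1 mean [463.7  26.7] pca 10.2 z [0.0612 0.0623 0.0634]
2703 rect [475.6 -97.7] [115.2  49.3] 10.0 mean [476. -97.] pca 9.8 z [0.0595 0.0606 0.0617]
4.4333 0.0006135763863545321 [0.4002274  0.02737234 0.2999023 ] [-0.43392599 -0.26340031 -0.0279502 ]
```

View pics/w0.png

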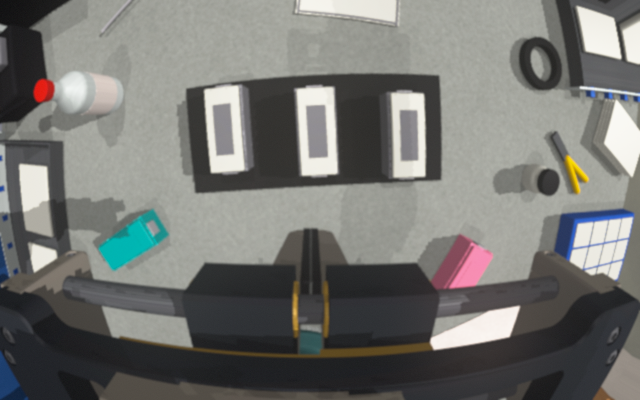

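The wrist view shows the three lids at about (225,130), (317,130) and (405,135). All three cameras agree to within about 3 mm, with yaw about 10°. Now I'll press the lids.

```bash
cat >> h.py <<'E'
YAW=.176
C={"left":np.array([.4525,.1515]),"middle":np.array([.462,.027]),"right":np.array([.4745,-.0975])}
E
python3 - <<'E'
from h import *
for n in ["left","middle","right"]:
    x,y=C[n]; env.reach([x,y,.085],Rd(YAW)); f0=env.sense()["wrist_force"][2]
    env.movel([x,y,.064],rate=.08); z=.064; log=[]
    while z>.0535:
        z-=.001; env.movel([x,y,z],rate=.05); s=env.sense(); f=s["wrist_force"][2]-f0; log.append((round(s["ee_pos"][2]*1000,1),round(f,1)))
        if f>22 or (f>13 and s["ee_pos"][2]<.0588): break
    env.movel([x,y,.085],rate=.1); print(n,log,env.sense()["t"])
E
```

```text
left [(np.float64(63.1), np.float64(0.1)), (np.float64(62.2), np.float64(2.4)), (np.float64(61.2), np.float64(4.6)), (np.float64(60.1), np.float64(3.3)), (np.float64(59.0), np.float64(3.8)), (np.float64(58.4), np.float64(8.2)), (np.float64(58.3), np.float64(18.5))] 8.025
middle [(np.float64(63.1), np.float64(1.5)), (np.float64(62.1), np.float64(0.5)), (np.float64(61.2), np.float64(4.8)), (np.float64(60.0), np.float64(3.4)), (np.float64(59.0), np.float64(3.1)), (np.float64(58.3), np.float64(9.8)), (np.float64(58.2), np.float64(20.3))] 11.1833
right [(np.float64(63.2), np.float64(-0.7)), (np.float64(62.1), np.float64(0.6)), (np.float64(61.1), np.float64(1.2)), (np.float64(60.1), np.float64(3.9)), (np.float64(59.0), np.float64(3.5)), (np.float64(58.4), np.float64(7.6)), (np.float64(58.3), np.float64(19.1))] 14.3417
```

```bash
cat >> h.py <<'E'
def pose(g,pitch,yaw=YAW):
    R=Rd(yaw,pitch); return np.array(g)+.019*R[:,2],R
def mom(n=6):
    M=[];F=[]
    for _ in range(n):
        env.pause(.04); s=env.sense(); M.append(s["moment"]); F.append(s["wrist_force"])
    return np.mean(M,0)@[-np.sin(YAW),np.cos(YAW),0],np.std(M,0).max(),np.mean(F,0)
def test(n):
    x,y=C[n]; effector.release(); env.reach([x,y,.09],Rd(YAW)); env.movel([x,y,.014],rate=.12)
    effector.grasp(45); s=env.sense(); print(n,"grip",s["gripper_width"],s["grasp_force"])
    env.movel([x,y,.20],rate=.15); g=[x,y,.219]; print("lift",mom()[0],env.sense()["gripper_width"])
    out=[]
    for a in (.45,-.45):
        env.reach(*pose(g,a)); env.pause(.35); env.reach(*pose(g,0)); env.pause(.25); m=mom(); out.append(m[0]); print(a,m)
    print(n,"diff",out[0]-out[1],"t",env.sense()["t"],env.sense()["gripper_width"])
    return out[0]-out[1]
def putback(n):
    x,y=C[n]; env.movel([x,y,.03],rate=.15); env.movel([x,y,.0145],rate=.04); effector.release(); env.movel([x,y,.09],rate=.15); print("back t",env.sense()["t"])
E
python3 - <<'E'
from h import *
test("right")
E
```

```text
right grip 0.05359428428209275 45.00061333179474
lift 0.009896368250504956 0.053543731470510725
0.45 (np.float64(-0.0036075802804808104), np.float64(0.024251392391974318), array([-0.09197213,  0.09376145, -4.17346776]))
-0.45 (np.float64(0.005618823800460272), np.float64(0.02558792342928014), array([ 0.01454478,  0.09133805, -3.82004047]))
right diff -0.009226404080941083 t 23.0167 0.0540953310071842
```

Right is packed: the moment difference is about 0.01 against the 0.13 expected. I'll put it back and test the middle.

```bash
python3 - <<'E'
from h import *
putback("right"); test("middle")
E
```

```text
back t 26.1917
middle grip 0.05378198731049161 45.000463128089905
lift 0.0003376911377263843 0.053741861630830945
0.45 (np.float64(0.0814053053531147), np.float64(0.03700772529808364), array([-0.34789629,  0.13917417, -4.30245709]))
-0.45 (np.float64(-0.0631548931570381), np.float64(0.026118804182197395), array([ 0.23597278,  0.04910165, -3.90330744]))
middle diff 0.14456019851015278 t 34.075 0.05379482981284016
```

The middle case rattles (0.145 N m), so I'll carry it over the pad and check.

```bash
python3 - <<'E'
from h import *
env.movel([.694,0,.18],Rd(YAW),rate=.12); env.pause(.5)
s=env.sense(); print(s["t"],s["ee_pos"],s["gripper_width"],s["grasp_force"],abs(s["joint_velocities"]).max())
p,d=viewer.read_camera("scene"); cv2.imwrite("pics/s1.png",p[:,:,::-1])
W=cloud("scene",d); lids(W,.054)
lids(W,.21,.26,((.58,.8),(-.1,.1)))
p2,d2=viewer.read_camera("side"); cv2.imwrite("pics/s2.png",p2[:,:,::-1]); print("side");lids(cloud("side",d2),.054)
print([tip_of("side","pad")[:1],tip_of("side","case_left")])
E
```

```text
36.675 [6.93965535e-01 2.20947787e-06 1.79996639e-01] 0.053800848366346195 44.998714327812195 0.0014155666244562318
546 rect [453.7 150.3] [118.2  54. ] 11.4 mean [453.7 148.2] pca 10.4 z [0.0568 0.0593 0.0611]
828 rect [474.9 -99.5] [115.6  51.8] 9.8 mean [ 476.5 -100.2] pca 10.1 z [0.057  0.0592 0.061 ]
279 rect [645.9  -9.7] [27.6 56.1] 11.5 mean [648.3 -16.1] pca -77.7 z [0.2152 0.2241 0.2258]
281 rect [743.   5.] [26.4 52.5] 9.1 mean [7.427e+02 6.000e-01] pca -81.6 z [0.2144 0.2242 0.2258]
side
427 rect [470.3 -95.4] [115.8  54.7] 11.0 mean [470.2 -94.6] pca 10.5 z [0.0555 0.0581 0.0607]
616 rect [448.9 153.9] [117.8  51.3] 8.6 mean [448.4 153.8] pca 9.9 z [0.0555 0.0581 0.0605]
[[{'at': [0.6947, 0.0019, -0.0004], 'score': 0.78}], [{'at': [0.4537, 0.1533, 0.0016], 'score': 0.97}, {'at': [0.2632, -0.2509, 0.0018], 'score': 0.75}, {'at': [0.2549, 0.3253, -0.0002], 'score': 0.72}]]
```

View pics/s1.png

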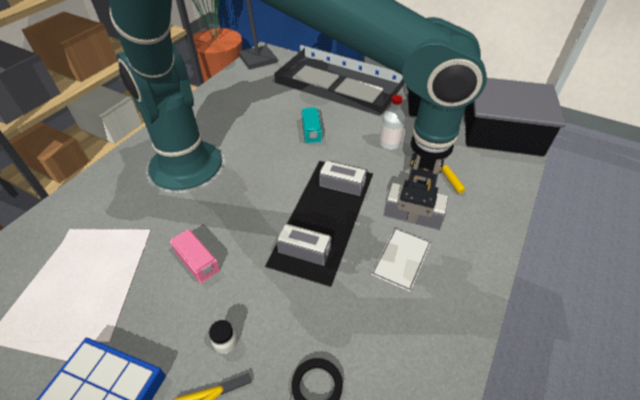

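View pics/s2.png

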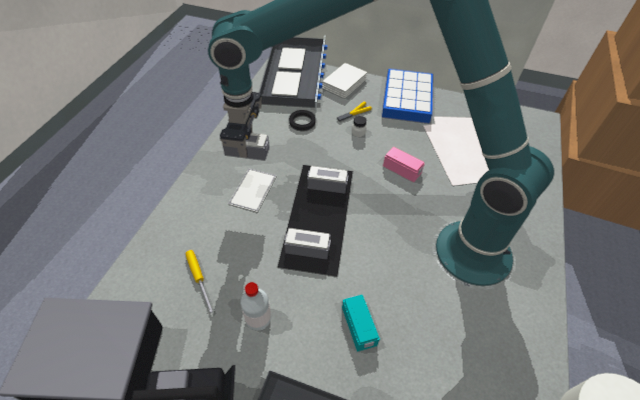

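The middle case is level at both ends, with its lid at z 0.224 on each side and its centre at about (0.694, -0.002) over the pad (pixel (415,200) in scene). The other two cases stand on the mat at (342,178) and (303,243) with their lids home at about 0.059. Nothing else has moved, so I'll hand in.

```bash
python3 -c "
from station import workorder
print(workorder.finish_job())"
```

```text
the job is handed in; nothing more can be done
None
```

I handed the job in at about 37 s with the rattling middle case held level and still about 17 cm above the pad; all three lids were pressed home, the right case is back on the mat, and the left was never lifted because the rattle was found first; no verdict was returned.

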